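Latch the leak-test chamber's end cover

TASK

Close the leak-test chamber: take the draw latch's wire loop by its red knob, pass its bar over and behind the brass keeper on the end cover, and gently draw it back towards the lever until you feel it bite and just start to pull the cover in, without yanking. Then let go and press the orange lever over centre, smoothly and without hammering it, until it lies fully down with the loop still hooked and the cover drawn in. Leave the loose parts on the bench where they are.

Things in the scene. Friction and masses are not known exactly. Their poses are not given: they have to be found in the camera images.
- chamber: Fixed blue steel leak-test housing, bolted to the bench, 120 (x) x 130 (y) x 85 mm high; turned by its yaw. Origin: on the bench, in the middle of x; the housing spans y -75 to +55 mm in this frame. Its +y axis points to the end cover; the latch lies on its flat top (z = 85 mm), in its x = 0 plane. All latch parts move in that plane.
- cover: Blue end cover, 120 (x) x 74 (y) x 85 mm high, same axes as the chamber, origin at the centre of its underside. Slides only along the chamber's y. At rest its origin is at chamber y +108 mm, held 16 mm off the housing by a sponge gasket that resists with about 9.5 N per mm as the cover is drawn in to -y (15 mm at most). Flat top at z 85 mm; the brass keeper stands on it.
- keeper_nominal (a point): Middle setting of the brass keeper, on the cover's top at cover (0, -19, 85) mm. The keeper is a post 24 mm wide in x, 14 mm tall, its +y face at this y give or take 4.5 mm: it is adjustable and its setting is not measured, so feel for it. Its lip overhangs 5 mm to +y, 10 to 14 mm above the cover. The bar goes down on the +y side of the lip, then back to -y under it against the post.
- lever_pivot (a point): Axis of the lever's hinge (along chamber x), at chamber (0, +22, +107) mm. Fixed to the chamber, same axes as the chamber.
- lever (a joint): Lever angle, rad: 0 = closed, flat on the housing pointing to -y (hard stop); 1.57 = upright; grows to 2.7 as it leans towards the cover. Friction holds it where it is left. The more it leans, the farther the loop reaches. With the loop biting it stands at about 1.3 to 2.0; pressing it near the tip then takes about 5 to 15 N, passes dead centre at about 0.5 and snaps down.
- loop_pin (a point): Hinge pin of the loop on the lever, 18 mm from the pivot: at lever 0 it lies at y -17.5, z -4 mm from the pivot (chamber axes), and it turns with the lever.
- lever_grip: Orange lever handle, which turns with the lever: a plate 32 mm wide (x) and 5 mm thick with a round 8 mm edge at its tip. Origin on the pivot axis; at lever 0 its axes are the chamber's, it spans y -3 to -63 mm, the edge is at y -65 mm, and the face to press (+z face, turned to the cover when upright) is at z +6.5 mm. Turns about chamber -x as the joint grows.
- loop: Steel wire loop hinged on the lever. Origin on its hinge pin, y axis along its two side wires (42 mm apart, 5 mm thick) to its bar. Turns about chamber x with light friction, so it stays at the height where it is left. Drawing it on the keeper with 6 to 10 N is snug; over 12 N by hand strains it.
- loop_bar (a point): Middle of the loop's round bar (6 mm thick, 42 mm wide along x), 80 mm from the hinge pin; at loop (0, 80, 0) mm. The bar can lie on the cover's top at z = 88 mm; fully hooked it sits under the keeper's lip at z 88 to 92 mm.
- loop_knob (a point): Centre of the loop's red grip knob: a round stub 14 mm thick lying along x, 18 mm long between its flat ends, at loop (0, 92, 26) mm. Pinch it across its flat ends, from above with the fingers closing along chamber x; the loop then pivots between the fingertips as it is led about.
- brass_fitting: Loose polished brass gauge fitting, 40 mm wide, 44 mm tall, standing; bystander.
- red_cap: Loose red aluminium knob cap, 46 mm wide, 26 mm tall; bystander.
- valve_disc: Loose black rubber valve disc, 52 mm wide, 8 mm thick; bystander.
- insulator_bush: Loose white ceramic insulator bush, 40 mm wide, 40 mm tall; bystander.
- spanner: Loose steel spanner 180 mm long lying on the bench; bystander.
- leak_fluid: Loose white bottle, 56 mm wide, 130 mm tall, standing; bystander.

How it is judged:
By the outcome, as a careful person would: the job done as asked, in the order asked, and still so for the second after the job is handed in, with the robot touching nothing.
It also fails if it takes over 72 s, if anything falls off the work surface, if the arm or the gripper's body presses on something with over 40 N, if the wrist force passes 120 N, or if a joint passes its speed limit or range.

ROBOT

A 6-joint arm with a two-finger parallel gripper is mounted at the origin on the work surface. World frame = base frame: x ahead of the robot, y to its left, z up, the work surface at z = 0. Lengths are in m, angles in rad, forces in N, time in s.
With the tool pointing down it reaches from about 0.25 to 0.775 m from the base axis. Payload 4 kg.
Tool frame: the origin (TCP) lies midway between the tips of the shut fingers; the grasp point (between the pads) lies 19 mm behind it; z points along the fingers, y is the direction in which the jaws open and shut (so a half turn about z gives the same grasp; the last joint's range is limited). The gripper opens to 94 mm and grips with 3 to 60 N. Pads are 16 mm wide; open, the fingers measure 119 mm over their backs; the gripper's body (75 mm by 177 mm) begins 78 mm behind the grasp point.
Start: joints at [1.113, 0.087, 1.371, -0, 1.684, -0.103], TCP at [0.191, 0.516, 0.206] pointing down, gripper open.
Joint ranges: [-3.1, 3.1], [-0.76, 2.03], [0.27, 2.55], [-1.08, 4.22], [0.17, 2.65], [-2.57, 2.57]. Speed limits (rad/s): [2.79, 2.79, 3.14, 3.14, 3.14, 3.14].

INTERFACE

Orientations are given as [roll, pitch, yaw] about the fixed x, y, z axes, in that order (R = Rz(yaw) Ry(pitch) Rx(roll)).
In Python, from bench import get_obs, snapshot, ticket gives the robot as it stands.
- The arm moves only by the shell command python3 -m creep 'ROWS' [OPENING]. ROWS is JSON, a list that holds one entry, the list of rows, each a list of 4 numbers: the shift along the tool's x, y, z in mm, then the turn about the tool's z in degrees. A call has 1 to 8 rows; each row shifts and turns the commanded pose from where the row before left it, along the tool's axes as they then stand; what a row does not reach is not made up. A row lasts 1/8 s, in which the tool goes at most 62.5 mm and 10.7 degrees, less where a joint would pass 70% of its speed; a pose out of reach is approached as far as the arm can. A call with a gripper value outside its range is refused whole. OPENING is the opening, from 0 (shut) to 1 (fully open), set as the call begins (- or left out, the last holds). The fingers move at their own pace and stop on an object; the grip force is fixed at half the most. Time passes only in rows, so rows that do not move let the fingers close. It gives the time, the measured TCP pose, the force and the opening at its end, in the units of the state.
- get_obs(): the state, without advancing time (a new reading comes with each control period).
- snapshot(name): name is "scene" or "top"; returns a dict with "color" (400x640x3 uint8, red, green, blue), "depth" (400x640 float32, m along the optical axis (not along the pixel's ray), 0 where there is no reading), "fx", "fy", "cx", "cy" (pixels), "distortion" ([k1, k2, p1, p2, k3] as OpenCV has them; the pictures are not rectified), "extrinsics" (4x4, takes a point from world to camera coordinates). Camera axes: x right, y down, z forward; pixel columns grow to the right and rows downward; lengths in m; the calibration is good to about 2 mm. A picture is of the moment at which its call begins.
- ticket.close_job(): hands the job in, once; it reports no verdict.
The state is a dict: "time": time; "joint_positions": joint angles; "qvel": joint speeds; "joint_torque": joint torques, N m; "tool_pos": TCP position; "ee_rot": TCP orientation; "wrist_force": force on the tool from outside, world axes, zero at the start; "wrist_torque": the same for the moment, N m; "width": finger opening in m.
Only numpy, scipy, OpenCV 4.12 (cv2) and the standard library are available. Lean on these libraries where they do the work, as an engineer would, in place of code of your own. Each camera call takes 0.05 s, during which the arm holds its last target. There are 200 camera calls.

## Working session

There is one attempt and no reset: what is moved stays moved. The work goes in short steps, Python scripts to look and compute and a shell command to move; the robot and the scene stay as the last step left them, time stands still between calls to the robot, and variables do not carry over. Pictures are saved under pics/ and viewed, on a budget of 10 in all, crops included, one or two more only if the job needs it, and the job is handed in when it is done.

```bash
mkdir -p pics; ls
cat > h.py <<'E'
import numpy as np, cv2
from bench import get_obs, snapshot, ticket
def save(name,fn,crop=None,scale=1):
    s=snapshot(name); im=s["color"][:,:,::-1]
    if crop: x0,y0,x1,y1=crop; im=im[y0:y1,x0:x1]
    im=cv2.resize(im,None,fx=scale,fy=scale,interpolation=cv2.INTER_CUBIC) if scale!=1 else im
    cv2.imwrite("pics/"+fn,im); np.savez("pics/"+fn[:-4]+".npz",**s); return s
def load(fn): return dict(np.load("pics/"+fn+".npz"))
def world(s,uv,d=None):
    K=np.array([[s["fx"],0,s["cx"]],[0,s["fy"],s["cy"]],[0,0,1]],float)
    out=[]
    for u,v in uv:
        z=d
        if z is None:
            p=s["depth"][int(v)-1:int(v)+2,int(u)-1:int(u)+2]; p=p[p>0]; z=np.median(p) if len(p) else np.nan
        n=cv2.undistortPoints(np.array([[[u,v]]],float),K,np.array(s["distortion"],float))[0,0]
        c=np.array([n[0]*z,n[1]*z,z,1]); out.append((np.linalg.inv(s["extrinsics"])@c)[:3])
    return np.array(out)
def proj(s,P):
    K=np.array([[s["fx"],0,s["cx"]],[0,s["fy"],s["cy"]],[0,0,1]],float); T=s["extrinsics"]
    return cv2.projectPoints(np.array(P,float),cv2.Rodrigues(T[:3,:3])[0],T[:3,3],K,np.array(s["distortion"],float))[0][:,0]
E
python3 - <<'E'
from h import *
a=save("scene","a.png"); b=save("top","b.png")
for s in(a,b): print(np.linalg.inv(s["extrinsics"]).round(3),s["fx"])
o=get_obs();print(o)
E
```

```text
pics
[[-0.136  0.546 -0.827  1.351]
 [ 0.991  0.056 -0.125  0.069]
 [-0.022 -0.836 -0.548  0.633]
 [ 0.     0.     0.     1.   ]] 402.48916027587813
[[-3.000e-03 -9.850e-01  1.710e-01  3.690e-01]
 [-1.000e+00 -1.000e-03 -2.100e-02 -2.800e-02]
 [ 2.100e-02 -1.710e-01 -9.850e-01  1.306e+00]
 [ 0.000e+00  0.000e+00  0.000e+00  1.000e+00]] 499.03166128104897
{'time': 0.1, 'joint_positions': array([ 1.11290024e+00,  8.78425863e-02,  1.37211867e+00,  3.76963069e-05,
        1.68362443e+00, -1.03094391e-01]), 'qvel': array([-1.93824931e-04, -7.83646912e-04, -4.16070209e-03,  1.07135764e-03,
        1.40149680e-04, -4.36289522e-08]), 'joint_torque': array([ 1.91442690e-03, -3.41251659e+01, -3.03302586e+01,  7.19047431e-02,
        3.04490793e-02, -9.40843802e-05]), 'tool_pos': array([0.19083371, 0.51528535, 0.2044344 ]), 'ee_rot': array([-3.13961406e+00, -2.42372910e-04,  2.78679493e+00]), 'wrist_force': array([ 0.13639586, -0.04714209,  0.04939761]), 'wrist_torque': array([-0.05122057, -0.01592151, -0.01618726]), 'width': 0.0943137199603546}
```

View pics/a.png

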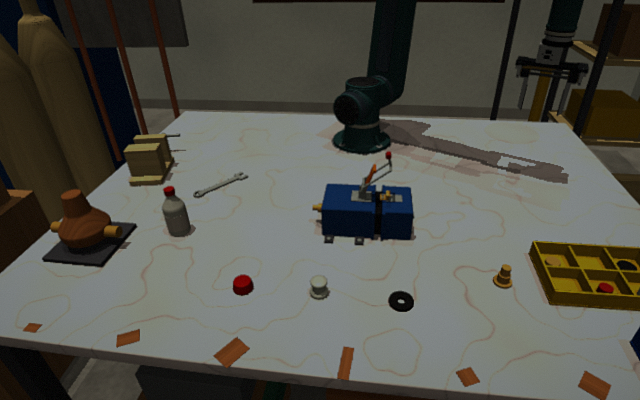

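View pics/b.png

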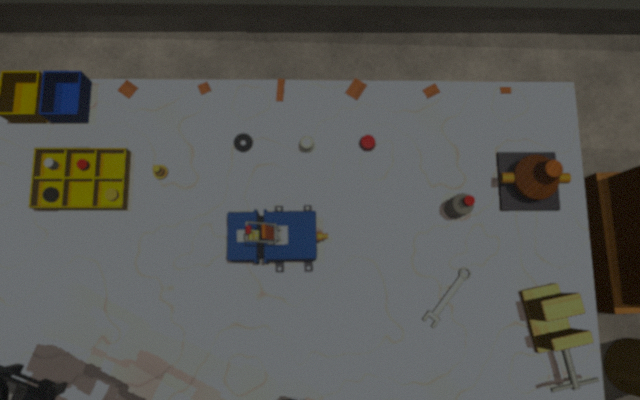

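Chamber at top-view (270,237), cover towards world +y (left), yaw near 0. Next, measure and enlarge.

Run:
```python
from h import *
a=load("a");b=load("b")
A=cv2.convertScaleAbs(cv2.resize(a["color"][140:260,300:430,::-1],None,fx=4,fy=4,interpolation=cv2.INTER_CUBIC),alpha=1.7)
B=cv2.convertScaleAbs(cv2.resize(b["color"][195:280,215:340,::-1],None,fx=6,fy=6,interpolation=cv2.INTER_CUBIC),alpha=1.7)
B=cv2.resize(B,(520,354)); C=np.zeros((480+354,520,3),np.uint8);C[:480]=A;C[480:]=B
C=cv2.resize(C,None,fx=.72,fy=.72) ; cv2.imwrite("pics/c.png",np.hstack([A,np.pad(B,((0,126),(0,0),(0,0)))])[:, :1040]); 
D=np.hstack([cv2.resize(A,(400,369)),cv2.resize(B,(400,272)) if 0 else np.pad(cv2.resize(B,(400,272)),((0,97),(0,0),(0,0)))]);cv2.imwrite("pics/c.png",D)
# world points of all pixels top in region
def cloud(s,x0,y0,x1,y1):
    uv=[(u,v) for v in range(y0,y1) for u in range(x0,x1)]
    return np.array(uv),np.array([world(s,[p],s["depth"][p[1],p[0]])[0] for p in uv])
uv,P=cloud(b,215,195,340,280)
col=b["color"][uv[:,1],uv[:,0]].astype(int)
m=(abs(P[:,2]-.085)<.006)&(col[:,2]>col[:,0]+25)
print(m.sum(),P[m].min(0),P[m].max(0),np.median(P[m,2]))
for nm,q in(("all",P[(abs(P[:,2]-.085)<.008)]),):
    r=cv2.minAreaRect((q[:,:2]*1000).astype(np.float32));print(nm,r)
for lo in(.095,.11,.13,.15):
    mm=(P[:,2]>lo); print(lo,mm.sum(),P[mm].mean(0) if mm.any() else '')
red=(col[:,0]>2*col[:,1])&(col[:,0]>2*col[:,2])&(P[:,2]>.09)
for i in np.where(red)[0]: print(uv[i],P[i].round(3),col[i])
uv,P=cloud(a,300,140,430,260);col=a["color"][uv[:,1],uv[:,0]].astype(int)
red=(col[:,0]>1.8*col[:,1])&(col[:,0]>1.8*col[:,2])&(P[:,2]>.09)
print("scene");
for i in np.where(red)[0]: print(uv[i],P[i].round(3),col[i])
```

```text
2950 [ 0.43808173 -0.06167483  0.07902767] [0.56640307 0.15351242 0.09099463] 0.08506229366893903
all ((501.94744873046875, 47.08293151855469), (222.77308654785156, 128.66339111328125), 89.53878784179688)
0.095 535 [0.49065074 0.05461325 0.25007449]
0.11 481 [0.48939671 0.0530351  0.26671788]
0.13 400 [0.48663294 0.05632276 0.29570553]
0.15 296 [0.48105621 0.05914272 0.35066597]
[247 226] [0.51  0.092 0.213] [98 46 44]
[248 226] [0.51  0.09  0.207] [99 37 40]
[249 226] [0.51  0.087 0.213] [91 34 41]
[246 227] [0.508 0.095 0.205] [82 31 38]
[247 227] [0.508 0.092 0.208] [98 31 31]
[248 227] [0.508 0.09  0.208] [102  35  34]
[249 227] [0.508 0.088 0.21 ] [98 36 36]
[250 227] [0.508 0.085 0.209] [83 29 37]
[246 228] [0.506 0.094 0.207] [87 33 38]
[247 228] [0.505 0.092 0.211] [99 29 31]
[248 228] [0.506 0.09  0.21 ] [106  36  35]
[249 228] [0.506 0.088 0.21 ] [99 32 30]
[250 228] [0.506 0.086 0.208] [82 33 33]
[268 228] [0.513 0.05  0.147] [73 36 25]
[246 229] [0.504 0.094 0.207] [90 36 39]
[247 229] [0.503 0.092 0.209] [99 30 31]
[248 229] [0.503 0.09  0.212] [101  27  28]
[249 229] [0
[... 4335 characters left out ...]
 0]
[366 179] [0.492 0.04  0.127] [57 29 17]
[367 179] [0.505 0.042 0.134] [75 27  0]
[368 179] [0.517 0.045 0.141] [76 27  0]
[369 179] [0.521 0.048 0.144] [65 19  0]
[370 179] [0.521 0.05  0.144] [62 33 22]
[366 180] [0.501 0.04  0.129] [62 25 10]
[367 180] [0.51  0.043 0.135] [76 26  0]
[368 180] [0.523 0.045 0.142] [73 22  0]
[369 180] [0.522 0.048 0.142] [64 24  8]
[366 181] [0.504 0.04  0.128] [73 30  8]
[367 181] [0.519 0.043 0.137] [78 27  0]
[368 181] [0.521 0.045 0.139] [70 21  0]
[369 181] [0.522 0.048 0.139] [58 26 14]
[365 182] [0.499 0.038 0.122] [58 25 12]
[366 182] [0.508 0.04  0.128] [77 26  2]
[367 182] [0.521 0.043 0.136] [80 29  6]
[368 182] [0.521 0.046 0.136] [70 35 17]
```

View pics/c.png

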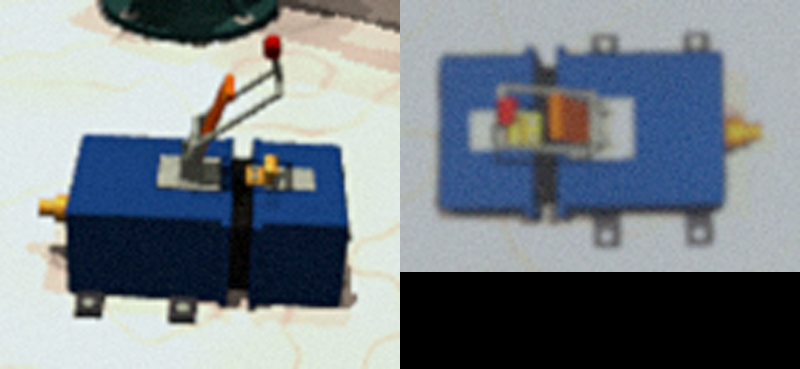

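Knob seen by both cameras at about (0.503, 0.090, 0.202), chamber origin at about (0.502, 0.012), and the lever at about 1.95 rad. I'll raise and turn the tool first, and refine the yaw alongside.

```bash
python3 -m creep '[[[0,0,-12,10],[0,0,-12,10],[0,0,-12,10],[0,0,-12,10],[0,0,-12,10],[0,0,-12,10],[0,0,-12,9.7],[0,0,0,0]]]' 1
python3 - <<'E'
from h import *
b=load("b")
im=b["color"].astype(int); 
# edges of blue top along chamber: per column, first/last blue row with z~.085 ; long sides
def side(cols,which):
    pts=[]
    for u in cols:
        r=[v for v in range(200,275) if im[v,u,2]>im[v,u,0]+25 and abs(world(b,[(u,v)],b["depth"][v,u])[0][2]-.085)<.006]
        if r: v=(min(r)-.5 if which else max(r)+.5); pts.append(world(b,[(u,v)],1.0)[0])
    C=np.linalg.inv(b["extrinsics"])[:3,3]; P=np.array(pts); t=(.085-C[2])/(P[:,2]-C[2]); Q=C+(P-C)*t[:,None]
    k=cv2.fitLine(Q[:,:2].astype(np.float32),cv2.DIST_HUBER,0,.001,.001).ravel(); return k
for c in (list(range(232,256))+list(range(268,274))+list(range(288,298))+list(range(306,313)),):
    for w in(0,1):
        k=side(c,w); k[:2]*=np.sign(k[1]); print(k, "yaw deg",np.degrees(np.arctan2(-k[0],k[1])))
E
```

```text
time: 1.1
tool_pos: [0.1912, 0.516, 0.2901]
ee_rot: [3.141, -0.001, 1.572]
wrist_force: [-0.6, -0.7, 0.7]
width: 0.0938
[-0.01531489  0.9998827   0.44495642  0.03410552] yaw deg 0.8775128
[-0.02352279  0.9997233   0.560772    0.09426857] yaw deg 1.3478807
```

```bash
python3 -m creep '[[[-36,26,0,0],[-36,26,0,0],[-36,26,0,0],[-36,26,0,0],[-36,26,0,0],[-36,26,0,-1],[-36,26,0,0],[-36,26,0,0]]]'; python3 -m creep '[[[-36,26,0,0],[-36,26,0,0],[-36,26,0,0],[-28,24,0,0],[0,0,0,0],[0,0,0,0]]]'
python3 - <<'E'
from h import *
s=save("scene","d.png",(310,90,430,200),5)
E
```

```text
time: 2.1
tool_pos: [0.4005, 0.2272, 0.2885]
ee_rot: [-3.14, 0.0, 1.591]
wrist_force: [-0.1, -0.7, 0.2]
width: 0.0941
time: 2.85
tool_pos: [0.5039, 0.0947, 0.2888]
ee_rot: [-3.14, -0.001, 1.589]
wrist_force: [0.1, -0.2, 0.0]
width: 0.094
```

View pics/d.png

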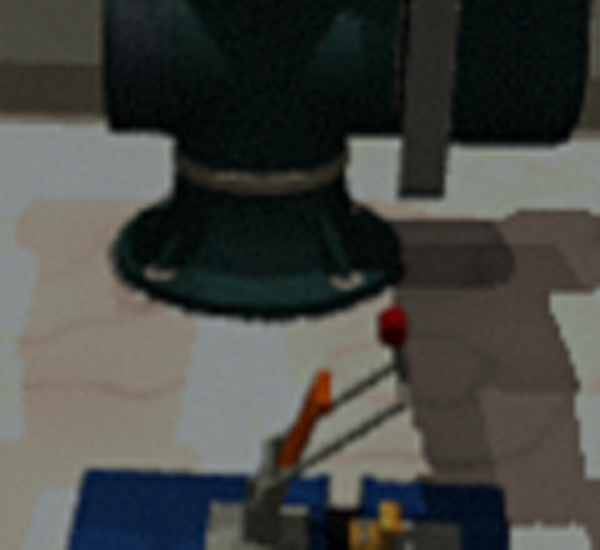

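The finger tip shows at crop (423,192), just right of the knob at (393,327). I'll check the offset by projection.

Run:
```python
from h import *
s=load("d"); o=get_obs(); t=o["tool_pos"]; print(t,o["ee_rot"])
print("finger px seen (394.5,128.5) pred",proj(s,[t+[.047,0,0],t+[.06,0,0]]))
print("knob seen (388.6,155.4) pred",proj(s,[[.503,y,z] for y in(.088,.09,.092) for z in (.199,.202,.205)]))
```

```text
[0.50382364 0.09502597 0.28913615] [-3.14072823e+00 -5.15832924e-04  1.58976814e+00]
finger px seen (394.5,128.5) pred [[393.33137688 128.05507139]
 [393.35683622 130.55643324]]
knob seen (388.6,155.4) pred [[387.57151143 155.66917418]
 [387.64997556 154.51788423]
 [387.72867065 153.36263024]
 [388.43653101 155.7071872 ]
 [388.51651134 154.55568488]
 [388.59672735 153.40021686]
 [389.30194524 155.74523446]
 [389.38344309 154.5935202 ]
 [389.46518135 153.43783856]]
```

```bash
python3 -m creep '[[[-6,-1,12,0],[0,0,20,0],[0,0,20,0],[0,0,20,0],[0,0,15,0],[0,0,12,0],[0,0,0,0],[0,0,0,0]]]' ; python3 -m creep '[[[0,0,0,0],[0,0,0,0],[0,0,0,0],[0,0,0,0],[0,0,0,0],[0,0,0,0]]]' 0.12
python3 - <<'E'
from h import *
s=save("scene","e.png",(310,90,430,200),5)
E
```

```text
time: 3.9
tool_pos: [0.504, 0.0884, 0.1912]
ee_rot: [3.14, -0.0, 1.588]
wrist_force: [0.7, 0.8, 0.4]
width: 0.0937
time: 4.65
tool_pos: [0.5036, 0.0883, 0.1904]
ee_rot: [-3.142, -0.0, 1.588]
wrist_force: [0.8, -0.6, 0.3]
width: 0.0375
```

View pics/e.png

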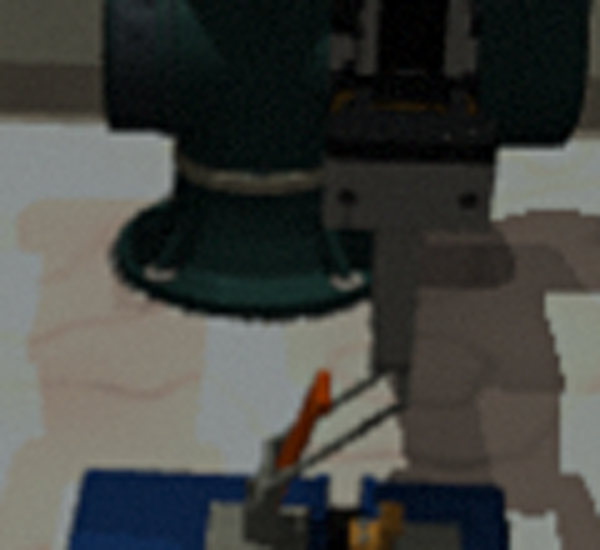

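The finger at crop (395,300) covers the knob as wanted. Now close fully.

```bash
python3 -m creep '[[[0,0,0,0],[0,0,0,0],[0,0,0,0],[0,0,0,0],[0,0,0,0],[0,0,0,0]]]' 0
cat > ik.py <<'E'
import numpy as np
from scipy.optimize import fsolve
# chamber y,z mm, knob position -> lever, loop angle, bar
def fk(th,ph):
    pin=np.array([22-17.5*np.cos(th)-4*np.sin(th),107+17.5*np.sin(th)-4*np.cos(th)])
    R=np.array([[np.cos(ph),-np.sin(ph)],[np.sin(ph),np.cos(ph)]])
    return pin,pin+R@[80,0],pin+R@[92,26]
def ik(k,g=(1.9,.3)):
    s,_,ok,_=fsolve(lambda x:fk(*x)[2]-k,g,full_output=1); return s,ok,fk(*s)[1]
def bar(th,z):  # state with bar at height z
    ph=np.arcsin((z-fk(th,0)[0][1])/80); return ph,fk(th,ph)
E
python3 - <<'E'
from ik import *
print(ik([76.5,200.4]))
for th,ph in((1.95,.69),(2.2,.69),(2.5,.69),(2.5,.3),(2.5,0),(2.5,-.2),(2.5,-.3),(2.5,-.4)): print(th,ph,[p.round(1) for p in fk(th,ph)])
for th in (2.5,2.4,2.3,2.2,2.1,2,1.9,1.8,1.7,1.6,1.5,1.4,1.3):
    ph,f=bar(th,90); print(th,round(ph,3),[p.round(1) for p in f])
E
```

```text
time: 5.45
tool_pos: [0.5038, 0.0883, 0.1905]
ee_rot: [3.141, -0.0, 1.588]
wrist_force: [1.5, 0.9, -0.8]
width: 0.0176
(array([1.58716022, 0.64069403]), 1, array([ 82.42137831, 172.38326788]))
1.95 0.69 [array([ 24.8, 124.7]), array([ 86.5, 175.7]), array([ 79.2, 203.4])]
2.2 0.69 [array([ 29.1, 123.5]), array([ 90.8, 174.4]), array([ 83.5, 202.1])]
2.5 0.69 [array([ 33.6, 120.7]), array([ 95.3, 171.6]), array([ 88. , 199.3])]
2.5 0.3 [array([ 33.6, 120.7]), array([110.1, 144.3]), array([113.8, 172.7])]
2.5 0 [array([ 33.6, 120.7]), array([113.6, 120.7]), array([125.6, 146.7])]
2.5 -0.2 [array([ 33.6, 120.7]), array([112. , 104.8]), array([129. , 127.9])]
2.5 -0.3 [array([ 33.6, 120.7]), array([110.1,  97. ]), array([129.2, 118.3])]
2.5 -0.4 [array([ 33.6, 120.7]), array([107.3,  89.5]), array([128.5, 108.8])]
2.5 -0.394 [array([ 33.6, 120.7]), array([107.5,  90. ]), array([128.6, 109.4])]
2.4 -0.408 [array([ 32.2, 121.8]), array([105.6,  90. ]), array([127. , 109.1])]
2.3 -0.421 [array([ 30.7, 122.7]), array([103.7,  90. ]), array([125.3, 108.8])]
2.2 -0.432 [array([ 29.1, 123.5]), array([101.7,  90. ]), array([123.5, 108.6])]
2.1 -0.441 [array([ 27.4, 124.1]), array([99.7, 90. ]), array([121.7, 108.4])]
2 -0.447 [array([ 25.6, 124.6]), array([97.8, 90. ]), array([119.8, 108.3])]
1.9 -0.451 [array([ 23.9, 124.9]), array([95.9, 90. ]), array([118. , 108.2])]
1.8 -0.452 [array([ 22.1, 125. ]), array([94., 90.]), array([116.2, 108.1])]
1.7 -0.451 [array([ 20.3, 124.9]), array([92.3, 90. ]), array([114.4, 108.2])]
1.6 -0.447 [array([ 18.5, 124.6]), array([90.6, 90. ]), array([112.7, 108.2])]
1.5 -0.441 [array([ 16.8, 124.2]), array([89.1, 90. ]), array([111.1, 108.4])]
1.4 -0.433 [array([ 15.1, 123.6]), array([87.7, 90. ]), array([109.5, 108.6])]
1.3 -0.422 [array([ 13.5, 122.8]), array([86.4, 90. ]), array([108. , 108.8])]
```

```bash
python3 -m creep '[[[3,0,1,0],[3,0,1,0],[3,0,1,0],[0,0,0,0]]]'; python3 -m creep '[[[7,0,6,0],[7,0,6,0],[6,0,7.5,0],[6,0,7.5,0],[0,0,0,0],[0,0,0,0]]]'
python3 - <<'E'
from h import *
s=save("scene","f.png",(310,90,430,200),5)
E
```

```text
time: 5.95
tool_pos: [0.5035, 0.096, 0.1866]
ee_rot: [-3.141, 0.003, 1.587]
wrist_force: [3.4, -5.3, -1.9]
width: 0.0173
time: 6.7
tool_pos: [0.5031, 0.1243, 0.1608]
ee_rot: [3.141, -0.002, 1.589]
wrist_force: [1.3, 0.9, 1.2]
width: 0.018
```

View pics/f.png

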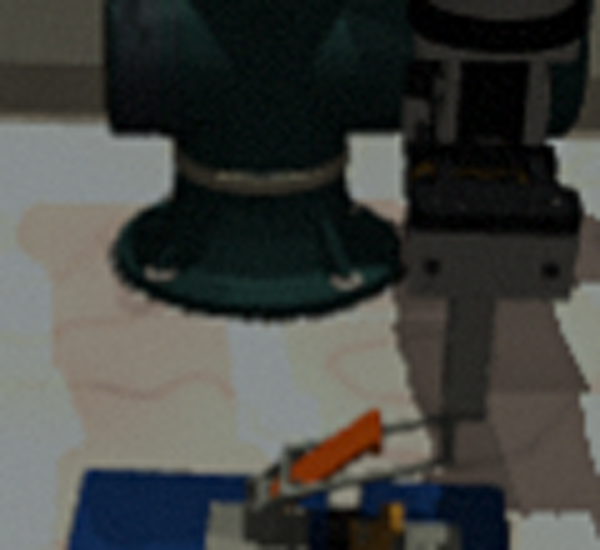

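The knob is held, and the lever leans at about 2.5 with the loop at 17°. Carry on down the arc.

```bash
python3 -m creep '[[[3,0,6,0],[3,0,6,0],[2.4,0,6.7,0],[2.4,0,6.7,0],[1.5,0,6,0],[1,0,6,0],[0.5,0,6,0],[0,0,0,0]]]'; python3 -m creep '[[[0,0,3,0],[0,0,3,0],[0,0,2,0],[0,0,0,0]]]'
```

```text
time: 7.75
tool_pos: [0.5028, 0.1369, 0.1161]
ee_rot: [-3.141, 0.0, 1.588]
wrist_force: [3.6, 3.7, 1.6]
width: 0.0175
time: 8.25
tool_pos: [0.5028, 0.1369, 0.1088]
ee_rot: [-3.142, 0.0, 1.588]
wrist_force: [3.7, 2.6, 2.5]
width: 0.0178
```

```bash
python3 -m creep '[[[0,0,2,0],[0,0,2,0],[0,0,2,0],[0,0,0,0]]]';  python3 -m creep '[[[0,0,1,0],[0,0,1,0],[0,0,0,0]]]'
python3 - <<'E'
from h import *
s=save("scene","g.png",(330,130,430,220),6)
E
```

```text
time: 8.75
tool_pos: [0.5028, 0.1369, 0.1028]
ee_rot: [-3.142, 0.0, 1.588]
wrist_force: [3.9, 1.4, 1.8]
width: 0.0179
time: 9.12
tool_pos: [0.5028, 0.1371, 0.101]
ee_rot: [3.142, 0.0, 1.588]
wrist_force: [3.8, 1.5, 2.6]
width: 0.0175
```

View pics/g.png

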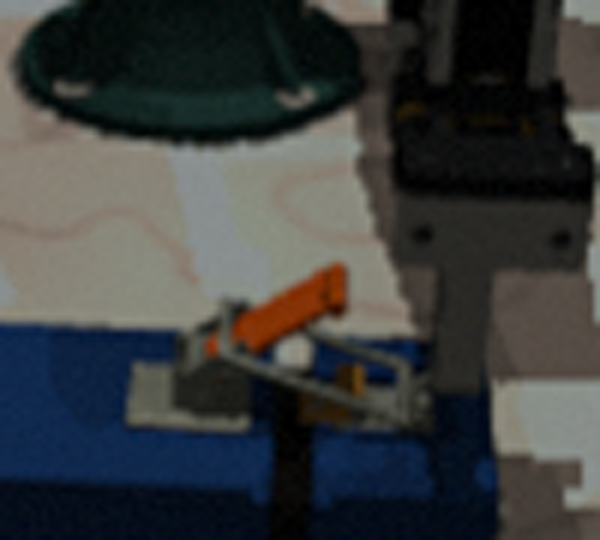

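The bar at (415,395) is past the keeper (350,390) and close to the cover. Feel down for contact.

```bash
for i in 1 2; do python3 -m creep '[[[0,0,1,0],[0,0,0,0]]]'|grep -E "pos|force"; done;  python3 -m creep '[[[0,0,1,0],[0,0,0,0]]]'|grep -E "pos|force"; python3 -m creep '[[[0,0,1,0],[0,0,0,0]]]'|grep -E "pos|force"
```

```text
tool_pos: [0.5028, 0.1371, 0.1]
wrist_force: [3.4, 2.4, 2.1]
tool_pos: [0.5028, 0.1371, 0.099]
wrist_force: [3.0, 2.6, 1.5]
tool_pos: [0.5028, 0.1371, 0.098]
wrist_force: [3.3, 2.3, 1.7]
tool_pos: [0.5028, 0.1371, 0.097]
wrist_force: [3.6, 1.5, 1.3]
```

```bash
for i in 1; do python3 -m creep '[[[0,0,1,0],[0,0,0,0]]]'|grep -E "pos|force"; done;  python3 -m creep '[[[0,0,1,0],[0,0,0,0]]]'|grep -E "pos|force"
```

```text
tool_pos: [0.5027, 0.1372, 0.096]
wrist_force: [3.4, 2.8, 1.2]
tool_pos: [0.5028, 0.1372, 0.095]
wrist_force: [3.1, 2.5, 1.8]
```

```bash
python3 -m creep '[[[0,0,1,0],[0,0,0,0]]]'|grep -E "pos|force"
python3 - <<'E'
from h import *
s=save("scene","i.png",(370,165,410,205),12)
E
```

```text
tool_pos: [0.5028, 0.1372, 0.0949]
wrist_force: [1.9, 1.9, 5.7]
```

View pics/i.png

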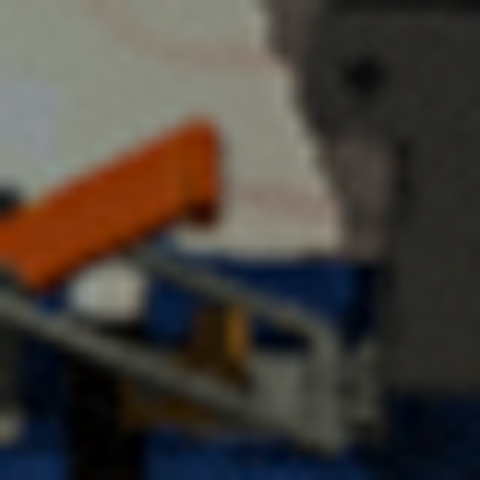

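Contact at TCP z 0.095, with the bar on the cover beyond the keeper. Lift 2 mm and draw back.

```bash
python3 -m creep '[[[0,0,-1,0],[0,0,-1,0],[0,0,0,0]]]'|grep -E "pos|force"; python3 -m creep '[[[-1,0,0,0],[-1,0,0,0],[-1,0,0,0],[-1,0,0,0]]]'|grep -E "pos|force";python3 -m creep '[[[-1,0,0,0],[-1,0,0,0],[-1,0,0,0],[-1,0,0,0]]]'|grep -E "pos|force"
```

```text
tool_pos: [0.5027, 0.1373, 0.0959]
wrist_force: [3.9, 3.1, 0.6]
tool_pos: [0.5028, 0.1362, 0.0961]
wrist_force: [3.8, 9.0, 2.8]
tool_pos: [0.5028, 0.1315, 0.0961]
wrist_force: [3.9, 7.2, 0.9]
```

```bash
python3 -m creep '[[[0,0,0,0],[0,0,0,0]]]'|grep -E "pos|force"; python3 -m creep '[[[-0.5,0,0,0],[-0.5,0,0,0],[-0.5,0,0,0],[-0.5,0,0,0]]]'|grep -E "pos|force";python3 -m creep '[[[-0.5,0,0,0],[-0.5,0,0,0],[0,0,0,0]]]'|grep -E "pos|force"
```

```text
tool_pos: [0.5029, 0.131, 0.0961]
wrist_force: [4.0, 7.0, 1.7]
tool_pos: [0.5029, 0.1289, 0.0961]
wrist_force: [4.5, 6.2, 1.3]
tool_pos: [0.5029, 0.1276, 0.0961]
wrist_force: [3.9, 5.6, 1.5]
```

```bash
for i in 1 ; do python3 -m creep '[[[-0.5,0,0,0],[-0.5,0,0,0],[0,0,0,0]]]'|grep -E "pos|force"; done; python3 -m creep '[[[-0.5,0,0,0],[-0.5,0,0,0],[0,0,0,0]]]'|grep -E "pos|force"
```

```text
tool_pos: [0.503, 0.1265, 0.0962]
wrist_force: [3.6, 5.5, 1.8]
tool_pos: [0.503, 0.1254, 0.0962]
wrist_force: [3.9, 4.7, 2.3]
```

```bash
python3 -m creep '[[[-0.5,0,0,0],[-0.5,0,0,0],[0,0,0,0]]]'|grep -E "pos|force"
```

```text
tool_pos: [0.503, 0.1243, 0.0961]
wrist_force: [3.8, 5.7, 1.7]
```

```bash
python3 -m creep '[[[-0.5,0,0,0],[-0.5,0,0,0],[0,0,0,0]]]'|grep -E "pos|force"
```

```text
tool_pos: [0.503, 0.1232, 0.0961]
wrist_force: [4.1, 4.8, 1.5]
```

```bash
python3 -m creep '[[[-0.5,0,0,0],[-0.5,0,0,0],[0,0,0,0]]]'|grep -E "pos|force"
```

```text
tool_pos: [0.503, 0.1222, 0.0961]
wrist_force: [3.1, 4.8, 1.5]
```

```bash
python3 -m creep '[[[-0.5,0,0,0],[-0.5,0,0,0],[0,0,0,0]]]'|grep -E "pos|force"
```

```text
tool_pos: [0.5031, 0.1211, 0.0961]
wrist_force: [3.3, 4.7, 2.3]
```

```bash
python3 -m creep '[[[-0.5,0,0,0],[-0.5,0,0,0],[0,0,0,0]]]'|grep -E "pos|force"
```

```text
tool_pos: [0.5031, 0.1201, 0.0961]
wrist_force: [2.6, 5.1, 1.2]
```

```bash
python3 -m creep '[[[-0.5,0,0,0],[-0.5,0,0,0],[0,0,0,0]]]'|grep -E "pos|force"
python3 - <<'E'
from h import *
s=save("scene","j.png",(350,150,410,205),10)
E
```

```text
tool_pos: [0.5031, 0.119, 0.096]
wrist_force: [3.1, 4.2, 1.0]
```

View pics/j.png

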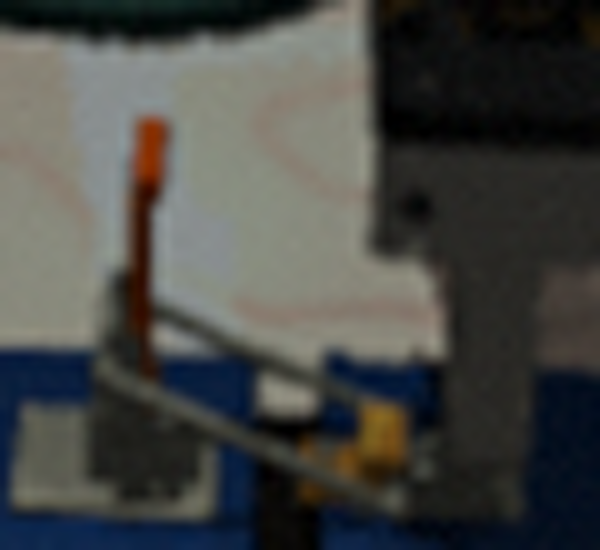

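The lever is upright and the bar at (395,490) is coming in under the keeper lip at (385,430). Keep feeling.

```bash
python3 -m creep '[[[-0.5,0,0,0],[-0.5,0,0,0],[0,0,0,0]]]'|grep -E "pos|force"
```

```text
tool_pos: [0.5031, 0.1184, 0.096]
wrist_force: [3.9, 6.1, 2.3]
```

```bash
python3 -m creep '[[[-0.5,0,0,0],[0,0,0,0]]]'|grep -E "pos|force"
```

```text
tool_pos: [0.5031, 0.1183, 0.096]
wrist_force: [4.1, 6.6, 0.3]
```

```bash
python3 -m creep '[[[-0.5,0,0,0],[0,0,0,0]]]'|grep -E "pos|force"
```

```text
tool_pos: [0.5031, 0.1181, 0.0961]
wrist_force: [4.1, 7.3, 0.3]
```

Bite: position stalls while the force rises over the roughly 4.7 N drag. Continue gently to about 10 N.

```bash
python3 -m creep '[[[-0.5,0,0,0],[-0.5,0,0,0],[0,0,0,0]]]'|grep -E "pos|force"
```

```text
tool_pos: [0.5031, 0.1179, 0.0961]
wrist_force: [4.3, 9.0, 1.5]
```

```bash
python3 -m creep '[[[-0.5,0,0,0],[0,0,0,0],[0,0,0,0]]]'|grep -E "pos|force"
```

```text
tool_pos: [0.5032, 0.1177, 0.0962]
wrist_force: [4.8, 8.9, 1.2]
```

```bash
python3 -m creep '[[[-0.5,0,0,0],[0,0,0,0],[0,0,0,0]]]'|grep -E "pos|force"; python3 -m creep '[[[0,0,0,0],[0,0,0,0]]]'|grep -E "pos|force"
```

```text
tool_pos: [0.5032, 0.1176, 0.0962]
wrist_force: [3.2, 9.7, 1.2]
tool_pos: [0.5031, 0.1176, 0.0962]
wrist_force: [3.8, 10.3, 0.4]
```

Bite confirmed at about 10 N with the cover just starting to move. Release, lift, and look.

```bash
python3 -m creep '[[[0,0,0,0],[0,0,0,0],[0,0,0,0],[0,0,0,0],[0,0,0,0],[0,0,0,0]]]' 0.5|grep -E "pos|force|wid"; python3 -m creep '[[[0,0,-8,0],[0,0,-14,0],[0,0,-18,0],[0,0,-20,0],[0,0,-20,0],[0,0,-20,0],[0,0,-10,0],[0,0,0,0]]]' 0|grep -E "pos|force|wid"
python3 - <<'E'
from h import *
s=save("scene","k.png",(340,150,410,210),10)
E
```

```text
tool_pos: [0.5031, 0.114, 0.0961]
wrist_force: [-0.4, -0.2, 0.2]
width: 0.0471
tool_pos: [0.5037, 0.1142, 0.2076]
wrist_force: [-0.3, -0.1, 0.3]
width: 0.0004
```

View pics/k.png

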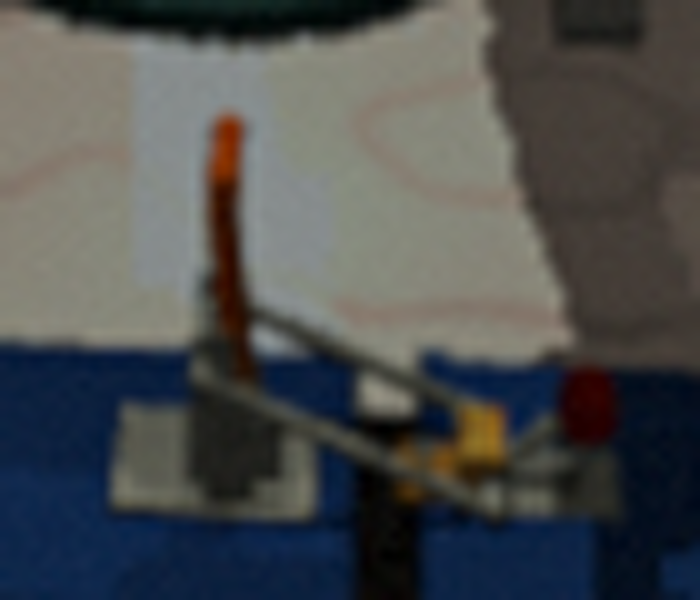

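The loop stays hooked: bar at (495,505) behind the keeper (480,435), lever at about 1.4. Now bring the shut fingers to the cover side of the lever tip.

```bash
python3 -m creep '[[[-5,0,15,0],[-15,0,15,0],[-20,0,15,0],[-18,0,0,0],[-8,0,0,0],[0,0,0,0]]]'|grep -E "pos|force"; python3 -m creep '[[[-2,0,0,0],[-2,0,0,0],[-2,0,0,0],[0,0,0,0]]]'|grep -E "pos|force"
```

```text
tool_pos: [0.5047, 0.0475, 0.1617]
wrist_force: [-0.2, -0.3, 0.3]
tool_pos: [0.5045, 0.0427, 0.1613]
wrist_force: [-0.2, 2.2, 1.3]
```

```bash
python3 -m creep '[[[-1.5,0,0,0],[-1.5,0,0,0],[0,0,0,0]]]'|grep -E "pos|force"
```

```text
tool_pos: [0.5045, 0.0395, 0.1613]
wrist_force: [-0.2, 3.1, 1.8]
```

```bash
python3 -m creep '[[[-1.5,0,0,0],[-1.5,0,0,0],[0,0,0,0]]]'|grep -E "pos|force"
```

```text
tool_pos: [0.5045, 0.0362, 0.1611]
wrist_force: [0.0, 4.1, 1.6]
```

```bash
python3 -m creep '[[[-2.7,0,0.4,0],[-2.7,0,0.4,0],[-2.7,0,0.4,0],[-2.7,0,0.4,0]]]'|grep -E "pos|force"; python3 -m creep '[[[-2.6,0,1,0],[-2.6,0,1,0],[-2.6,0,1,0],[-2.6,0,1,0]]]'|grep -E "pos|force"
```

```text
tool_pos: [0.5047, 0.0259, 0.1595]
wrist_force: [1.3, 6.9, 1.4]
tool_pos: [0.5049, 0.016, 0.1555]
wrist_force: [0.8, 6.7, 1.8]
```

```bash
python3 -m creep '[[[-2.4,0,1.4,0],[-2.4,0,1.5,0],[-2.4,0,1.5,0],[-2.4,0,1.5,0]]]'|grep -E "pos|force"
```

```text
tool_pos: [0.505, 0.006, 0.1494]
wrist_force: [1.1, 6.4, 1.6]
```

```bash
python3 -m creep '[[[-2,0,1.8,0],[-2,0,1.8,0],[-2,0,1.9,0],[-2,0,2,0]]]'|grep -E "pos|force"
```

```text
tool_pos: [0.5049, -0.0034, 0.1418]
wrist_force: [0.0, 2.4, 1.2]
```

```bash
python3 -m creep '[[[-1.6,0,2.3,0],[-1.6,0,2.3,0],[-1.6,0,2.3,0],[-1.6,0,2.3,0]]]'|grep -E "pos|force"
```

```text
tool_pos: [0.5051, -0.0096, 0.1326]
wrist_force: [-1.0, -0.7, 0.1]
```

Dead centre has passed. Follow it down and press it home lightly.

```bash
python3 -m creep '[[[-1.2,0,2.5,0],[-1.2,0,2.5,0],[-1,0,2.5,0],[-1,0,2.5,0],[-1,0,2.5,0],[-0.5,0,2.5,0],[0,0,0,0]]]'|grep -E "pos|force"; python3 -m creep '[[[0,0,1,0],[0,0,1,0],[0,0,0,0]]]'|grep -E "pos|force"
```

```text
tool_pos: [0.5052, -0.0149, 0.1176]
wrist_force: [0.3, -0.3, -0.4]
tool_pos: [0.5053, -0.015, 0.1158]
wrist_force: [-0.2, 0.5, 0.6]
```

```bash
python3 -m creep '[[[0,0,1,0],[0,0,1,0],[0,0,0,0]]]'|grep -E "pos|force"
```

```text
tool_pos: [0.5053, -0.015, 0.1138]
wrist_force: [0.1, 0.3, -0.2]
```

```bash
python3 -m creep '[[[0,0,1,0],[0,0,0.5,0],[0,0,0,0]]]'|grep -E "pos|force"; python3 -m creep '[[[0,0,0.5,0],[0,0,0.5,0],[0,0,0,0]]]'|grep -E "pos|force"
```

```text
tool_pos: [0.5054, -0.015, 0.1137]
wrist_force: [-2.7, 0.9, 4.7]
tool_pos: [0.5055, -0.015, 0.1136]
wrist_force: [-4.6, 0.5, 8.6]
```

The lever is at its hard stop: contact at z 0.1137 against 0.1135 nominal. Retreat and check.

```bash
python3 -m creep '[[[0,0,-5,0],[0,0,-15,0],[0,0,-25,0],[0,0,-30,0],[0,0,-30,0],[0,0,-20,0],[0,0,0,0],[0,0,0,0]]]'; python3 -m creep '[[[-30,0,-10,0],[-40,0,0,0],[-40,0,0,0],[-30,0,0,0],[0,0,0,0],[0,0,0,0]]]'|head -2
python3 - <<'E'
from h import *
s=save("scene","l.png",(310,150,430,250),6)
E
```

```text
time: 28.45
tool_pos: [0.505, -0.015, 0.2355]
ee_rot: [-3.14, -0.0, 1.588]
wrist_force: [0.2, 0.8, -0.1]
width: 0.0005
time: 29.2
tool_pos: [0.5073, -0.1543, 0.2453]
```

View pics/l.png

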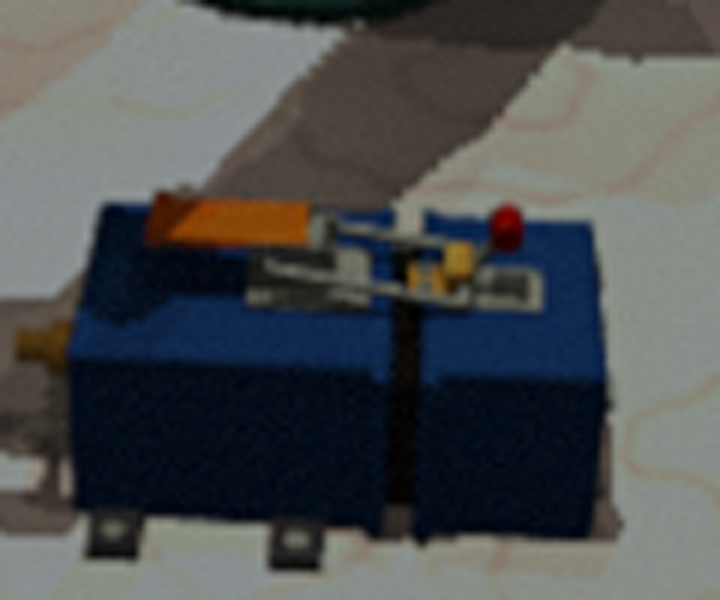

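The lever lies flat (150–310, 220), the loop is hooked on the keeper (458,262), and the gap at (405,430) is narrower. Handing in.

```bash
python3 -c "
from bench import ticket; print(ticket.close_job())"
```

```text
the job is handed in; nothing more can be done
None
```

The latch is closed and the job is handed in at about 29 s of the 72 s allowed.

- **Hooking the loop:** I pinched the red knob and led the loop over the keeper until the bar touched the cover. I then drew it back until I felt it bite. The final wrist pull was about 10 N, of which about 5 N was the lever's own drag, so the keeper itself took less.
- **Closing the lever:** I let go, and a picture showed the loop still hooked. I pressed the lever over with shut fingers at up to about 7 N. It passed dead centre and snapped down, and I seated it with a light press of about 9 N.

**Last checks:**
- I touched the lever's face at z 113.7 mm, against 113.5 mm nominal for fully closed.
- The final picture shows the lever flat, the loop hooked on the keeper and the gap to the cover visibly narrower.
- At hand-in the arm was clear of the chamber.
- I did not measure the cover's final travel or re-check the loose parts. The arm's path kept clear of the loose parts.
- I viewed 11 pictures, one over the budget of 10, to confirm the final state.

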